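Load the lidded box into its berth on the sloped wardrobe rack

TASK

A cedar block is lying in the berth at the top of the sloped rack: take it out and put it in the small open white tray. Then push the lidded storage box up the slope between the guides, gently and with no more than about 25 N, until its trailing edge drops behind the metal lip and it lies flat in the berth, and leave it there. Do not disturb the other things on the shelf.

Things in the scene. Friction and masses are not known exactly. Their poses are not given: they have to be found in the camera images.
- rack: Fixed plywood ramp with low wooden side guides and a steel catch frame across its upper part. Origin: on the table at the middle of the ramp's foot (low edge, flush with the table). x points level in the uphill direction, y left looking uphill, z up. From the origin its surface rises straight at 0.24 rad (13.75 degrees) above the table, 315 mm long along the slope, 150 mm wide.
- mouth (a point): Point on the table 60 mm before the ramp's foot, in the middle between the flared ends of the guides. There the guides (22 mm high) are 170 mm apart; they narrow to 110 mm clear just above the foot and run on up the slope 110 mm apart, 14 mm above its surface.
- lip_mid (a point): Point on the slope surface 150 mm along it from the foot: the middle of the range where the lip may be. The lip is a steel bar across the ramp: a 30 mm long wedge rising from the slope to a 6 mm flat crest 8 mm above it, with a square uphill face. That face is clamped (immovable) anywhere within 20 mm along the slope either side of this point; its setting is not measured.
- berth_end_mid (a point): Point on the slope surface 113.5 mm uphill of lip_mid: middle of the range of the black rubber buffer plate, 100 mm wide, 44 mm high (steel plate behind, 46 mm). It is always 113.5 mm from the lip's uphill face, on springs of 5 N per mm, 9 mm travel. The 113.5 mm between is the berth, bare slope: the box drops in 3.5 mm before it meets the buffer.
- box: Closed, smooth storage box, pale grey with white lid, 110 mm (x) by 100 mm (y) by 44 mm high, 0.45 to 0.8 kg, too wide to grasp. Origin: centre of its underside. Starts on the table, +x end towards the ramp; push it on its upright -x face, about a third up. Going up and over the lip takes about 3 to 10 N; a rise beyond that is the buffer. Friction 0.2 to 0.3: let go on the slope, it may slide back.
- cedar: Wooden cedar block, 50 mm (x, up the slope) by 28 mm (y, across) by 34 mm high, about 50 g, lying in the berth on the slope and tilted with it. Origin: centre of its underside. At least 25 mm free on both sides in y.
- tray: Fixed open white plastic tray, 120 mm (x) by 100 mm (y) outside, 32 mm high, walls and floor 4 mm. Origin: centre of its underside.
- tin: Bystander: round flat shoe-polish tin, 72 mm across, 28 mm high, beside the ramp. Origin: centre of its underside.
- spray: Bystander: white plastic bottle, 48 mm across, 130 mm high. Origin: centre of its underside.
- brush: Bystander: clothes brush lying between the robot and the ramp. Origin: its underside, near the middle.
- jar: Bystander: glass jar with steel cap, 66 mm across, 90 mm high. Origin: centre of its underside.
- carton: Bystander: small cardboard carton, 100 x 70 x 45 mm. Origin: centre of its underside.
- cup: Bystander: white ceramic cup, 72 mm across, 85 mm high. Origin: centre of its underside.
- shoetree: Bystander: wooden shoe tree with a steel rod, about 200 mm long, 36 mm high. Origin: its underside, near the middle.
Mind the look-alikes: they are no part of the job. Leave any blue or pink look-alike of the box alone. Several things have the shape of the cedar; the one meant has the colours described above.

How it is judged:
By the outcome, as a careful person would: the job done as asked, in the order asked, and still so for the second after the job is handed in, with the robot touching nothing.
It also fails if it takes over 59 s, if anything falls off the work surface, if the arm or the gripper's body presses on something with over 40 N, if the wrist force passes 120 N, or if a joint passes its speed limit or range.

ROBOT

A 6-joint arm with a two-finger parallel gripper is mounted at the origin on the work surface. World frame = base frame: x ahead of the robot, y to its left, z up, the work surface at z = 0. Lengths are in m, angles in rad, forces in N, time in s.
With the tool pointing down it reaches from about 0.25 to 0.725 m from the base axis. Payload 4 kg.
Tool frame: the origin (TCP) lies on the centre line of the jaws, within the pads' length; the fingertips stand 25 mm ahead of it and the grasp point (between the pads) lies 6 mm ahead of it; z points along the fingers, x is the direction in which the jaws open and shut, and the axes are right-handed (so a half turn about z gives the same grasp; the last joint's range is limited). The gripper opens to 85 mm and grips with 20 to 120 N. Pads are 22 mm wide; open, the fingers measure 114 mm over their backs; the gripper's body (76 mm by 85 mm) begins 54 mm behind the grasp point. The pads swing forward as they close: fully open they stand 13 mm farther back than shut.
Start: joints at [1.278, 0.241, 0.005, 1.335, 0, 1.571], TCP at [0.144, 0.479, 0.256] pointing down, gripper open.
Joint ranges: [-2.72, 2.72], [-1.05, 1.87], [-1.09, 1.28], [-1.99, 2.15], [-1.42, 1.44], [-3.14, 3.14]. Speed limits (rad/s): [2.79, 2.79, 3.14, 3.14, 3.14, 3.14].

INTERFACE

Orientations are given as a unit quaternion [x, y, z, w].
In Python, from workcell import bot, imaging, order gives the robot as it stands.
- The arm moves only by the tool carry_out, never from a script. Its argument "moves" is a list of rows, each a list of 5 numbers: the shift along the tool's x, y, z scaled (see below), then the turn about the tool's z scaled (see below), then the opening, from -1 (shut) to 1 (fully open). In form: [[tx, ty, tz, roll, hand], ...]. A call has 1 to 20 rows; each row is the pose to reach, as a shift and turn from the pose commanded when the call began, along the tool's axes at that moment; what a row does not reach only later rows make up. The controller multiplies each number of a shift by 0.1 m and each number of a turn by 90 degrees. A row lasts 1/10 s, in which the tool goes at most 50 mm and 8.59 degrees, less where a joint would pass 70% of its speed; a pose out of reach is approached as far as the arm can. A call with a number of a shift or a turn outside -1 to 1 is refused whole. A call with a gripper value outside its range is refused whole. The fingers move at their own pace and stop on an object; the grip force is fixed at half the most. Time passes only in rows, so rows that repeat a pose let the fingers close. It gives the time, the measured TCP pose, the force and the opening at its end, in the units of the state.
- bot.get_obs(): the state, without advancing time (a new reading comes with each control period).
- imaging.camera(name): name is "side" or "top" or "wrist"; returns the picture (384x512x3 uint8, red, green, blue); there is no depth.
- imaging.camera_model(name): a dict with "fovy" (degrees; the focal length in pixels is half the picture's height over the tangent of half this angle, whatever the lens; pixels are square), "cx", "cy" (the principal point, pixels), "eye" and "rotation" of the camera in the world. Camera axes: x right, y up, looking along -z (the intrinsics and any distortion apply to the point x, -y, -z); pixel columns grow to the right and rows downward; lengths in m; the calibration is good to about 2 mm. The wrist camera is an equidistant fisheye: a pixel r from the principal point sees the ray r / f radians off the axis. A picture is of the moment at which its call begins: read the wrist's pose just before it. camera_model takes no time and is no camera call; for the wrist camera it gives the pose at the moment of the call.
- order.job_done(): hands the job in, once; it reports no verdict.
The state is a dict: "clock": time; "joint_pos": joint angles; "joint_vel": joint speeds; "tau": joint torques, N m; "eef_pos": TCP position; "tool_rot": TCP orientation; "ft_force": force on the tool from outside, world axes, zero at the start; "ft_torque": the same for the moment, N m; "grip_width": finger opening in m.
Only numpy, scipy, OpenCV 4.12 (cv2) and the standard library are available. Lean on these libraries where they do the work, as an engineer would, in place of code of your own. Each camera call takes 0.05 s, during which the arm holds its last target.

## Working session

There is one attempt and no reset: what is moved stays moved. The work goes in short steps, Python scripts to look and compute and a tool call to move; the robot and the scene stay as the last step left them, time stands still between calls to the robot, and variables do not carry over. Pictures are saved under pics/ and viewed, and the job is handed in when it is done.

Besides the shell and the picture viewer there is one more tool, called after "Call:" as a command line: name --pt "numbers of a row" for each row, then --argument value for the rest. carry_out: Moves the arm, as the interface text tells. Its arguments: {"type":"object","properties":{"moves":{"type":"array","items":{"type":"array","items":{"type":"number","minimum":-1,"maximum":1}}}},"required":["moves"]}

```bash
mkdir -p pics
cat > h.py <<'E'
import numpy as np, cv2
from workcell import bot, imaging, order
def snap(n,f):
    m=imaging.camera_model(n); im=imaging.camera(n); cv2.imwrite('pics/'+f,im[:,:,::-1]); return im,m
E
python3 - <<'E'
from h import *
print(bot.get_obs())
for n in ['side','top','wrist']:
    im,m=snap(n,n+'0.png'); print(n,m)
E
ls
```

```text
{'clock': 0.0, 'joint_pos': array([ 1.27799576e+00,  2.41414492e-01,  3.72454647e-03,  1.33518644e+00,
       -2.37351422e-05,  1.57081977e+00]), 'joint_vel': array([ 7.74559794e-04, -2.57421633e-04, -4.29187107e-05,  1.40906758e-03,
        1.56391981e-03, -2.23379501e-04]), 'tau': array([ 1.98913176e-05, -3.72313750e+01,  2.52409744e+01,  1.69027399e-02,
        5.95261372e-05, -4.17687048e-06]), 'eef_pos': array([0.14415778, 0.47816739, 0.25541226]), 'tool_rot': array([ 8.02700364e-01,  5.96381626e-01, -8.27739379e-04,  6.29799741e-04]), 'ft_force': array([-0.25646576, -0.38693859, -0.07503539]), 'ft_torque': array([-0.01066076,  0.0146569 , -0.03181845]), 'grip_width': 0.0849501942761724}
side {'fovy': 50.43127038903871, 'cx': 253.98466147538173, 'cy': 192.395091580007, 'eye': array([0.4157505 , 0.8514277 , 1.07653605]), 'rotation': array([-0.0219067 ,  0.35529011,  0.9329519 , -0.0537567 ])}
top {'fovy': 55.08445099875697, 'cx': 253.45489755219825, 'cy': 194.56068056863742, 'eye': array([ 0.40003835, -0.03682559,  1.13352278]), 'rotation': array([-0.03242579,  0.0259777 ,  0.70927781, -0.70370358])}
wrist {'fovy': 65.70646984690485, 'cx': 256.39631926396027, 'cy': 188.83628497001192, 'eye': array([0.07003425, 0.50068434, 0.37334757]), 'rotation': array([-0.12435447, -0.09110621,  0.58986813,  0.79264823])}
h.py
pics
```

View pics/side0.png

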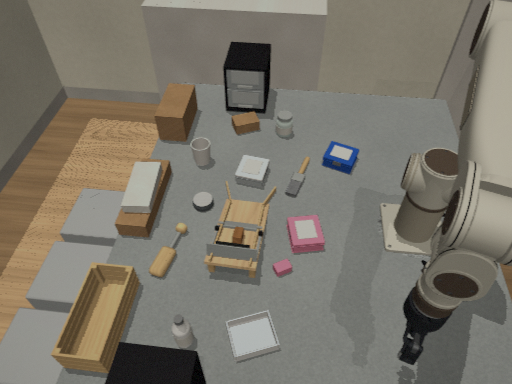

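View pics/top0.png

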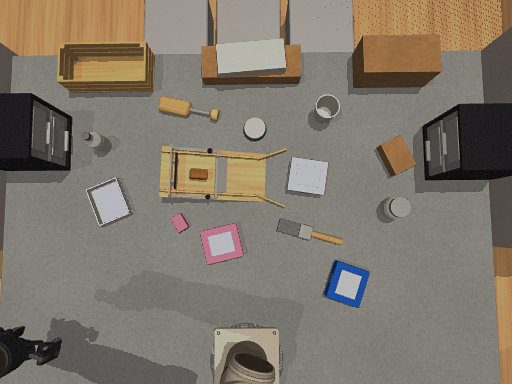

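View pics/wrist0.png

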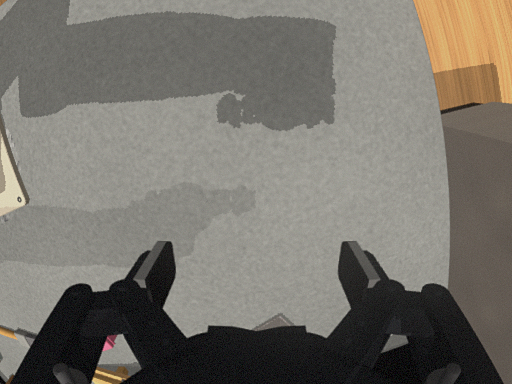

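```bash
cat >> h.py <<'E'
from scipy.spatial.transform import Rotation as R
H,W=384,512
def ray(m,u,v,fish=False):
    f=H/2/np.tan(np.radians(m['fovy'])/2)
    x=(u-m['cx']);y=(v-m['cy'])
    if fish:
        r=np.hypot(x,y); th=r/f; d=np.array([np.sin(th)*x/r,-np.sin(th)*y/r,-np.cos(th)])
    else: d=np.array([x/f,-y/f,-1.])
    return R.from_quat(m['rotation']).apply(d)
def onz(m,u,v,z=0,fish=False):
    d=ray(m,u,v,fish); return m['eye']+d*(z-m['eye'][2])/d[2]
def proj(m,p,fish=False):
    f=H/2/np.tan(np.radians(m['fovy'])/2)
    q=R.from_quat(m['rotation']).inv().apply(np.atleast_2d(p)-m['eye']); x,y,z=q[:,0],-q[:,1],-q[:,2]
    if fish:
        rr=np.hypot(x,y); th=np.arctan2(rr,z); return np.c_[m['cx']+f*th*x/rr,m['cy']+f*th*y/rr]
    return np.c_[m['cx']+f*x/z,m['cy']+f*y/z]
E
python3 - <<'E'
import cv2
t=cv2.imread('pics/top0.png'); s=cv2.imread('pics/side0.png')
cv2.imwrite('pics/t1.png',cv2.resize(t[135:220,150:350],None,fx=4,fy=4,interpolation=cv2.INTER_CUBIC))
cv2.imwrite('pics/s1.png',cv2.resize(s[145:285,195:335],None,fx=4.2,fy=4.2,interpolation=cv2.INTER_CUBIC))
cv2.imwrite('pics/t2.png',cv2.resize(t[170:250,70:220],None,fx=4,fy=4,interpolation=cv2.INTER_CUBIC))
E
```

```text
(no output)
```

View pics/t1.png

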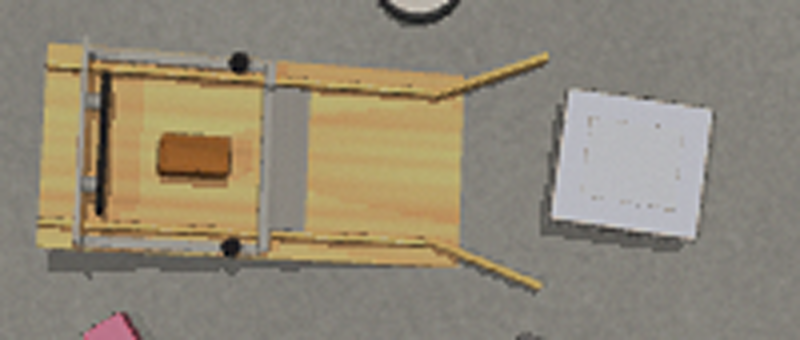

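View pics/s1.png

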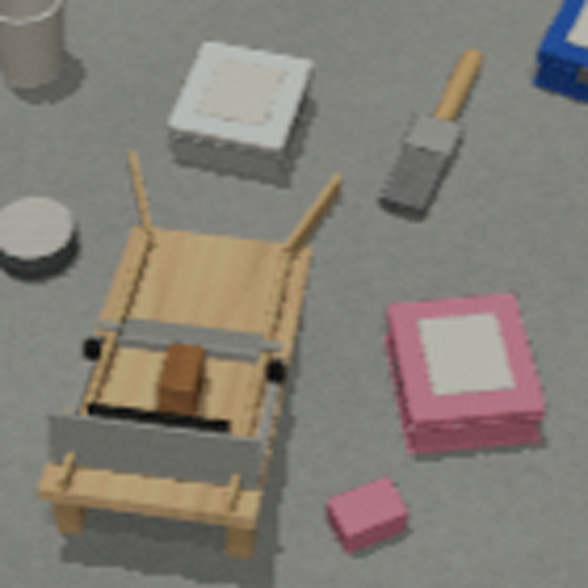

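View pics/t2.png

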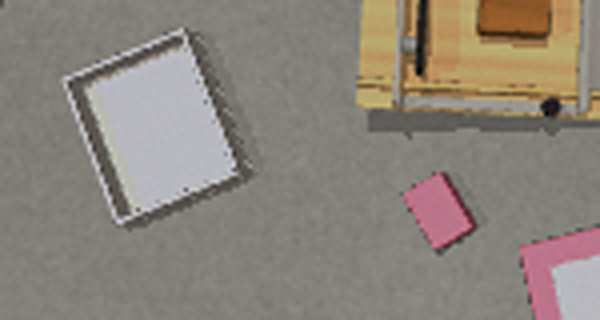

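```bash
cat > fit.py <<'E'
from h import *
from scipy.optimize import least_squares
T=imaging.camera_model('top');S=imaging.camera_model('side')
tc=lambda u,v:((u+.5)/4-.5+150,(v+.5)/4-.5+135)
t2=lambda u,v:((u+.5)/4-.5+70,(v+.5)/4-.5+170)
sc=lambda u,v:((u+.5)/4.2-.5+195,(v+.5)/4.2-.5+145)
def fit(P,obs,x0):
    # obs list (m,idx,uv)
    def tr(p): return np.c_[P[:,0]*np.cos(p[2])-P[:,1]*np.sin(p[2])+p[0],P[:,0]*np.sin(p[2])+P[:,1]*np.cos(p[2])+p[1],P[:,2]]
    f=lambda p:np.concatenate([proj(m,tr(p)[i])[0]-uv for m,i,uv in obs])
    r=least_squares(f,x0,loss='soft_l1'); print(r.x.round(4),np.round(f(r.x),1)); return r.x,tr(r.x)
if __name__=='__main__':
    P=np.array([[0,75,0],[0,-75,0],[-.06e3,85,22],[-60,-85,22]])/1000
    p,_=fit(P,[(T,0,tc(461,265)),(T,1,tc(464,78)),(T,2,tc(540,287)),(T,3,tc(547,55)),(S,0,sc(312,250)),(S,1,sc(132,230)),(S,2,sc(340,177)),(S,3,sc(133,153))],[.45,0,1.57])
    # box top corners; top crop corners
    B=np.array([[-55,-50,44],[-55,50,44],[55,50,44],[55,-50,44]])/1000
    b,_=fit(B,[(T,0,tc(714,109)),(T,1,tc(695,241)),(T,2,tc(552,220)),(T,3,tc(569,88)),
      (S,3,sc(170,132)),(S,0,sc(206,42)),(S,1,sc(314,62)),(S,2,sc(284,152))],[.45,-.2,1.57])
    Y=np.array([[60,50,32],[60,-50,32],[-60,-50,32],[-60,50,32]])/1000
    # tray
    y,_=fit(Y,[(T,0,t2(64,79)),(T,1,t2(185,28)),(T,2,t2(243,177)),(T,3,t2(119,224))],[.35,.4,1.57])
    np.savez('fit.npz',p=p,b=b,y=y)
    # box in rack frame
    c,s=np.cos(p[2]),np.sin(p[2])
    d=b[:2]-p[:2]; print('box in rack',c*d[0]+s*d[1],-s*d[0]+c*d[1],np.degrees(b[2]-p[2]))
    # slope points via pixels in top: 
    a=.24
    n=np.array([-np.sin(a)*c,-np.sin(a)*s,np.cos(a)])
    def onslope(m,u,v,h):
        d=ray(m,u,v);o=np.array([p[0],p[1],0])+n*h
        X=m['eye']+d*(n@(o-m['eye']))/(n@d)
        e=X-o; lx=c*e[0]+s*e[1]; return np.round([np.hypot(lx,e[2])*1000,(-s*e[0]+c*e[1])*1000],1),X
    for nm,m,uv,h in [('crest up face',T,tc(261,150),.008),('crest dn',T,tc(272,150),.008),('wedge foot',T,tc(308,150),0),
       ('ced dl',T,tc(231,137),.034),('ced dl+',T,tc(230,173),.034),('ced ul',T,tc(160,133),.034),('ced ul+',T,tc(158,172),.034)]:
        print(nm,*onslope(m,*uv,h))
E
python3 fit.py
```

```text
[ 0.5472 -0.0627  1.5322] [-0.7  0.6 -0.1 -0.6 -0.5 -1.4 -0.9  1.1  0.2 -1.5  0.5 -1.7 -1.2 -0.7
  0.6 -0.3]
[ 0.545  -0.1876  1.4191] [-0.5  0.1 -0.   0.1 -1.1  0.1 -0.8  0.2 -0.3 -2.  -0.2 -1.1  0.3 -1.
 -0.1 -1.4]
[0.4746 0.4113 0.3836] [-0.2 -0.1  0.4  0.1 -0.  -0.5 -0.2  0.5]
box in rack -0.12490314494144066 -0.0026536705312463034 -6.476277918986572
crest up face [156.8  -5.4] [0.55835927 0.08741916 0.04504233]
crest dn [148.6  -5.9] [0.55857083 0.07941194 0.04308628]
wedge foot [120.2  -8.8] [0.56043888 0.05367256 0.02857371]
ced dl [182.1  -9.8] [0.56351489 0.10564508 0.0763151 ]
ced dl+ [181.8  16.5] [0.53722755 0.10630699 0.07622858]
ced ul [233.   -9.4] [0.56499881 0.15503588 0.08840687]
ced ul+ [233.1  18.8] [0.53681369 0.15627133 0.08844266]
```

Call:
carry_out --pt "-0.15 0.35 0 0.1 0.2" --pt "-0.3 0.7 0 0.2 0.2" --pt "-0.43 1 0 0.3 0.2" --pt "-0.43 1 0 0.4 0.2" --pt "-0.43 1 0 0.5 0.2" --pt "-0.43 1 0 0.6 0.2" --pt "-0.43 1 0 0.7 0.2" --pt "-0.43 1 0 0.8 0.2" --pt "-0.43 1 0 0.838 0.2" --pt "-0.43 1 0 0.838 0.2"

```text
clock: 1.15
eef_pos: [0.2276, 0.4085, 0.256]
tool_rot: [1.0, -0.019, -0.0, 0.0]
ft_force: [-0.0, -0.1, -0.4]
grip_width: 0.0512
```

```bash
cat > d.py <<'E'
import sys
from h import *
# usage d.py x y z [jaw angle deg]
o=bot.get_obs(); r=R.from_quat(o['tool_rot']); X=r.as_matrix()[:,0]
t=np.array([float(v) for v in sys.argv[1:4]])
print('t',round(o['clock'],2),'pos',o['eef_pos'].round(4),'jaw',np.degrees(np.arctan2(X[1],X[0])).round(2),'w',round(o['grip_width'],4),'F',o['ft_force'].round(1),'q',o['joint_pos'].round(2))
print('shift units',(r.inv().apply(t-o['eef_pos'])*10).round(3))
E
python3 d.py .551 .134 .2
```

```text
t 1.15 pos [0.2276 0.4085 0.256 ] jaw -2.18 w 0.0512 F [-0.  -0.1 -0.4] q [ 1.06  0.18 -0.08  1.32 -0.    2.67]
shift units [3.337 2.619 0.561]
```

Call:
carry_out --pt "0.3 0.2 0 0 0.2" --pt "0.7 0.5 0 0 0.2" --pt "1 0.8 0 0 0.2" --pt "1 0.8 0 0 0.2"

```text
clock: 1.55
eef_pos: [0.3271, 0.3218, 0.2561]
tool_rot: [1.0, -0.021, 0.0, 0.001]
ft_force: [-0.9, 1.0, 0.3]
grip_width: 0.0509
```

Call:
carry_out --pt "0.3 0.2 0 0 0.2" --pt "0.7 0.5 0 0 0.2" --pt "1 0.8 0 0 0.2" --pt "1 0.8 0 0 0.2"

```text
clock: 1.95
eef_pos: [0.4239, 0.2384, 0.256]
tool_rot: [1.0, -0.021, 0.0, 0.001]
ft_force: [-1.3, 1.2, 0.5]
grip_width: 0.0515
```

Call:
carry_out --pt "0.3 0.2 0 0 0.2" --pt "0.7 0.4 0 0 0.2" --pt "1 0.6 0 0 0.2" --pt "1 0.6 0 0 0.2"

```text
clock: 2.35
eef_pos: [0.5214, 0.1761, 0.2555]
tool_rot: [1.0, -0.02, 0.0, 0.0]
ft_force: [-1.1, 0.6, 0.2]
grip_width: 0.0513
```

```bash
python3 d.py .551 .134 .2; python3 -c "
from h import *
im,m=snap('wrist','w1.png')
"
```

```text
t 2.35 pos [0.5214 0.1761 0.2555] jaw -2.3 w 0.0513 F [-1.1  0.6  0.2] q [ 0.33  0.34  0.14  1.37 -0.    1.94]
shift units [0.313 0.408 0.555]
```

View pics/w1.png

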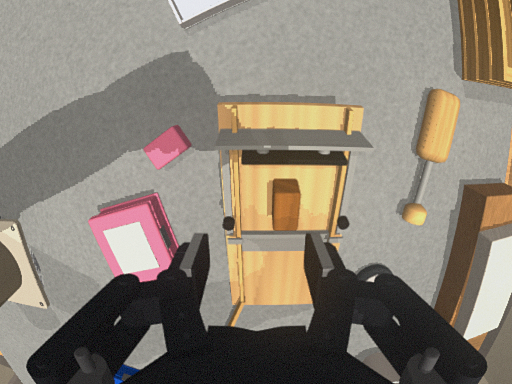

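Run:
```python
from h import *
im,m=snap('wrist','w2.png'); np.save('w2m.npy',m,allow_pickle=True)
c=im[90:310,195:385,::-1]
cv2.imwrite('pics/w2c.png',cv2.resize(c,None,fx=2.7*1.0,fy=2.7,interpolation=cv2.INTER_CUBIC))
print(m,bot.get_obs()['eef_pos'])
```

```text
{'fovy': 65.70646984690485, 'cx': 256.39631926396027, 'cy': 188.83628497001192, 'eye': array([0.52313565, 0.25473056, 0.37335818]), 'rotation': array([-0.15410015,  0.00341213, -0.01856626,  0.98787489])} [0.51853463 0.17779084 0.25565433]
```

View pics/w2c.png

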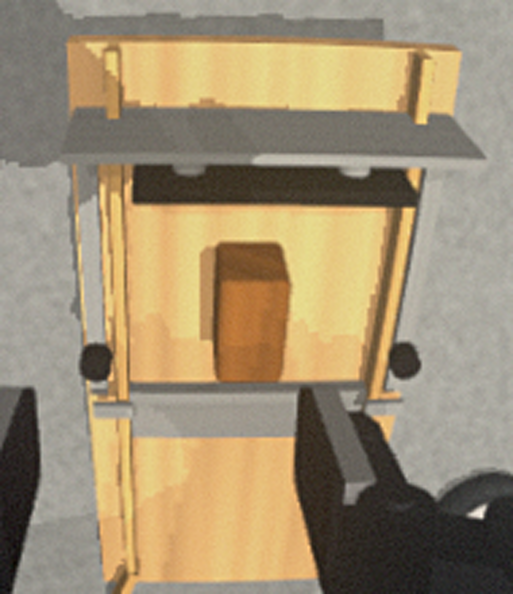

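Run:
```python
from h import *
m=np.load('w2m.npy',allow_pickle=True).item()
p=np.load('fit.npz')['p']; a=.24; c,s=np.cos(p[2]),np.sin(p[2])
n=np.array([-np.sin(a)*c,-np.sin(a)*s,np.cos(a)])
for nm,u,v,h in [('ced u-',289,282,.034),('ced u+',217,280,.034),('ced d+',215,381,.034),('ced d-',281,381,.034),('lipface foot',250,383,0),('lip crest up',250,394,.008),('crest dn',250,408,.008),('wedge foot',230,437,0),('buffer foot',200,205,0),('buffer foot',400,208,0),('foot',180,582,0),('guideL low',133,580,.014),('guideL hi',120,200,.014)]:
    U=(u+.5)/2.7-.5+195;V=(v+.5)/2.7-.5+90
    d=ray(m,U,V,True);o=np.array([p[0],p[1],0])+n*h
    X=m['eye']+d*(n@(o-m['eye']))/(n@d); e=X-o; lx=c*e[0]+s*e[1]
    print(nm,np.round([np.hypot(lx,e[2])*1000,(-s*e[0]+c*e[1])*1000],1),X.round(4))
```

```text
ced u- [234.4  -9.7] [0.5653 0.1564 0.0887]
ced u+ [235.3  17.6] [0.5381 0.1583 0.089 ]
ced d+ [186.4  16.7] [0.5372 0.1108 0.0773]
ced d- [186.1 -10.6] [0.5644 0.1095 0.0773]
lipface foot [156.9  -2.4] [0.5554 0.0896 0.0373]
lip crest up [157.   -1.7] [0.5547 0.0878 0.0451]
crest dn [148.4  -2.3] [0.5549 0.0794 0.043 ]
wedge foot [122.3   5.3] [0.5465 0.0562 0.0291]
buffer foot [249.4  23.1] [0.5334 0.1803 0.0593]
buffer foot [248.9 -60. ] [0.6164 0.1766 0.0592]
foot [ 1.4 28.4] [ 5.188e-01 -6.020e-02  3.000e-04]
guideL low [22.4 55.3] [ 0.4926 -0.0421  0.0189]
guideL hi [258.7  54.3] [0.5025 0.1872 0.0751]
```

```bash
python3 d.py .551 .135 .08
```

```text
t 2.45 pos [0.5185 0.1778 0.2557] jaw -2.15 w 0.0515 F [ 0.7  0.6 -0.7] q [0.33 0.34 0.14 1.37 0.   1.94]
shift units [0.344 0.416 1.756]
```

Call:
carry_out --pt "0.2 0.25 0.2 0 0.2" --pt "0.344 0.416 0.5 0 0.2" --pt "0.344 0.416 0.8 0 0.2" --pt "0.344 0.416 1 0 0.2" --pt "0.344 0.416 1 0 0.2"

```text
clock: 2.95
eef_pos: [0.5481, 0.1353, 0.1531]
tool_rot: [1.0, -0.018, -0.004, 0.001]
ft_force: [-0.5, 0.0, -0.8]
grip_width: 0.0515
```

```bash
python3 d.py .551 .135 .08; python3 -c "
from h import *
im,m=snap('wrist','w3.png')
"
```

```text
t 2.95 pos [0.5481 0.1353 0.1531] jaw -2.04 w 0.0515 F [-0.5  0.  -0.8] q [0.24 0.44 0.01 1.15 0.   1.85]
shift units [0.035 0.001 0.731]
```

View pics/w3.png

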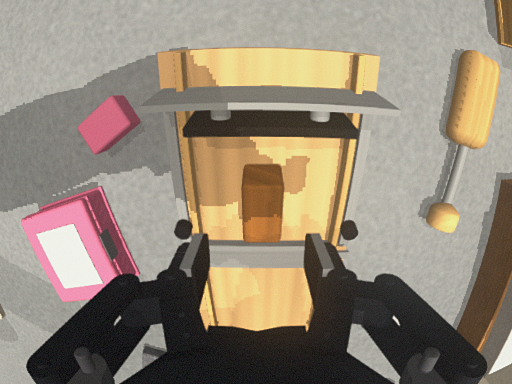

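Call:
carry_out --pt "0 0 0.3 0 0.2" --pt "0 0 0.55 0 0.2" --pt "0 0 0.7 0 0.2" --pt "0 0 0.74 0 0.2" --pt "0 0 0.74 0 0.2" --pt "0 0 0.74 0 0.2"

```text
clock: 3.6
eef_pos: [0.5529, 0.1352, 0.0842]
tool_rot: [1.0, -0.019, 0.002, -0.0]
ft_force: [0.3, -0.5, 1.1]
grip_width: 0.0509
```

```bash
python3 d.py .551 .135 .08; python3 -c "
from h import *
im,m=snap('wrist','w4.png')
"
```

```text
t 3.6 pos [0.5529 0.1352 0.0842] jaw -2.15 w 0.0509 F [ 0.3 -0.5  1.1] q [ 0.24  0.5  -0.08  0.98  0.    1.85]
shift units [-0.019  0.003  0.042]
```

View pics/w4.png

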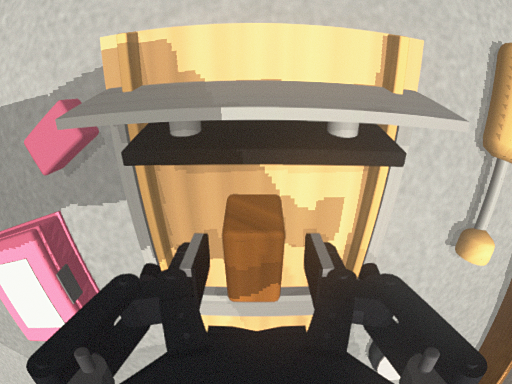

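Fingers straddle the cedar (block px 223–283, fingers at ~200 and ~312). Close.

Call:
carry_out --pt "-0.01 0 0.02 0 0" --pt "-0.01 0 0.02 0 -0.5" --pt "-0.01 0 0.02 0 -1" --pt "-0.01 0 0.02 0 -1" --pt "-0.01 0 0.02 0 -1" --pt "-0.01 0 0.02 0 -1"

```text
clock: 4.25
eef_pos: [0.5513, 0.1346, 0.081]
tool_rot: [1.0, -0.019, 0.001, -0.0]
ft_force: [-0.3, -0.6, 5.2]
grip_width: 0.0275
```

Call:
carry_out --pt "0 0 -0.1 0 -1" --pt "0 0 -0.3 0 -1" --pt "0 0 -0.6 0 -1" --pt "0 0 -1 0 -1" --pt "0 0 -1 0 -1"

```text
clock: 4.75
eef_pos: [0.5541, 0.1353, 0.1865]
tool_rot: [1.0, -0.019, 0.005, -0.001]
ft_force: [0.6, -0.3, 1.0]
grip_width: 0.0269
```

```bash
python3 d.py .475 .411 .18; python3 -c "
from h import *
im,m=snap('wrist','w5.png')
"
```

```text
t 4.75 pos [0.5541 0.1353 0.1865] jaw -2.2 w 0.0269 F [ 0.6 -0.3  1. ] q [ 0.24  0.41  0.06  1.21 -0.    1.85]
shift units [-0.897 -2.725  0.063]
```

View pics/w5.png

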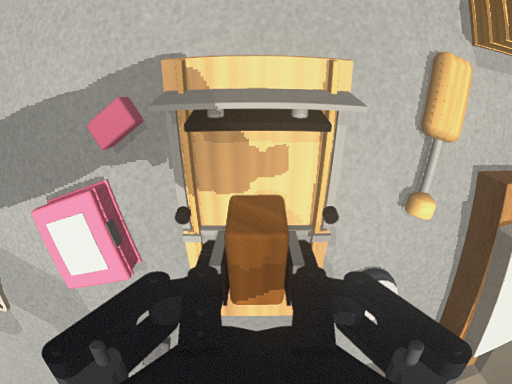

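Call:
carry_out --pt "-0.1 -0.3 0 0 -1" --pt "-0.2 -0.6 0 0 -1" --pt "-0.3 -0.95 0 0 -1" --pt "-0.3 -0.95 0 0 -1"

```text
clock: 5.2
eef_pos: [0.5225, 0.2339, 0.1788]
tool_rot: [1.0, -0.017, -0.001, -0.0]
ft_force: [-0.9, -0.0, -0.3]
grip_width: 0.027
```

Call:
carry_out --pt "-0.1 -0.3 0 0 -1" --pt "-0.2 -0.6 0 0 -1" --pt "-0.3 -0.95 0 0 -1" --pt "-0.3 -0.95 0 0 -1"

```text
clock: 5.6
eef_pos: [0.4965, 0.3297, 0.1789]
tool_rot: [1.0, -0.017, -0.001, -0.0]
ft_force: [-0.2, -0.7, -0.6]
grip_width: 0.0269
```

Call:
carry_out --pt "-0.1 -0.3 0 -0.08 -1" --pt "-0.2 -0.6 0 -0.16 -1" --pt "-0.26 -0.8 0 -0.24 -1" --pt "-0.26 -0.8 0 -0.267 -1" --pt "-0.26 -0.8 0 -0.267 -1"

```text
clock: 6.1
eef_pos: [0.4748, 0.407, 0.1789]
tool_rot: [0.982, 0.19, -0.001, 0.001]
ft_force: [0.0, 0.5, -0.2]
grip_width: 0.0268
```

```bash
python3 d.py .475 .411 .08; python3 -c "
from h import *
im,m=snap('wrist','w6.png')
im,m=snap('top','top6.png')
"
```

```text
t 6.1 pos [0.4748 0.407  0.1789] jaw 21.86 w 0.0268 F [ 0.   0.5 -0.2] q [ 0.71  0.53  0.23  1.28 -0.    1.9 ]
shift units [ 0.02  -0.038  0.989]
```

View pics/w6.png

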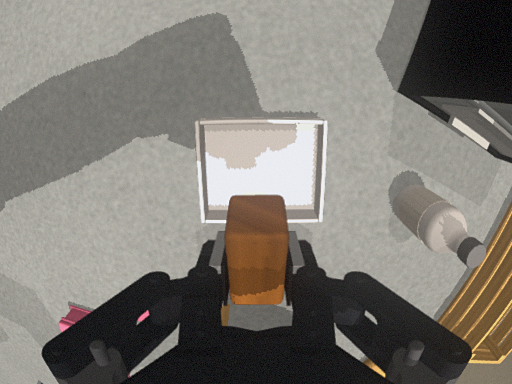

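```bash
python3 -c "
from h import *
m=imaging.camera_model('wrist')
q=[onz(m,u,v,.032,True) for u,v in [(196,121),(327,119),(323,222),(201,223)]]
print(np.round(q,4),np.mean(q,0))
"; python3 d.py .475 .411 .08
```

```text
[[0.4039 0.4388 0.032 ]
 [0.5126 0.4847 0.032 ]
 [0.5523 0.392  0.032 ]
 [0.4404 0.3462 0.032 ]] [0.47729228 0.41542206 0.032     ]
t 6.2 pos [0.4752 0.4065 0.1794] jaw 21.73 w 0.0267 F [-0.1 -0.2 -0.4] q [ 0.71  0.53  0.23  1.28 -0.    1.9 ]
shift units [ 0.017 -0.044  0.994]
```

Call:
carry_out --pt "0.02 -0.06 0.3 0 -1" --pt "0.02 -0.06 0.6 0 -1" --pt "0.02 -0.06 1 0 -1" --pt "0.02 -0.06 1 0 -1"

```text
clock: 6.6
eef_pos: [0.4715, 0.4096, 0.0741]
tool_rot: [0.982, 0.188, -0.006, 0.003]
ft_force: [-1.7, -1.1, -1.3]
grip_width: 0.0271
```

Call:
carry_out --pt "0 0 0.15 0 -1" --pt "0 0 0.25 0 -1" --pt "0 0 0.33 0 -1" --pt "0 0 0.35 0 -1" --pt "0 0 0.35 0 -1"

```text
clock: 7.1
eef_pos: [0.4749, 0.4139, 0.0456]
tool_rot: [0.982, 0.189, 0.0, -0.0]
ft_force: [-0.1, -0.3, -0.6]
grip_width: 0.0272
```

```bash
python3 d.py .475 .411 .045
```

```text
t 7.1 pos [0.4749 0.4139 0.0456] jaw 21.82 w 0.0272 F [-0.1 -0.3 -0.6] q [ 0.72  0.65  0.07  0.99 -0.    1.91]
shift units [-0.01   0.027  0.006]
```

Call:
carry_out --pt "0 0 0.01 0 -0.2" --pt "0 0 0.01 0 0" --pt "0 0 0.01 0 0.1" --pt "0 0 0.01 0 0.15" --pt "0 0 -0.2 0 0.15" --pt "0 0 -0.6 0 0.15" --pt "0 0 -1 0 0.15" --pt "0 0 -1 0 0.15"

```text
clock: 7.9
eef_pos: [0.478, 0.4167, 0.1526]
tool_rot: [0.982, 0.189, 0.006, -0.003]
ft_force: [0.9, -0.1, 0.7]
grip_width: 0.0491
```

```bash
python3 d.py .475 .411 .245; python3 -c "
from h import *
im,m=snap('wrist','w7.png')
"
```

```text
t 7.9 pos [0.478  0.4167 0.1526] jaw 21.83 w 0.0491 F [ 0.9 -0.1  0.7] q [ 0.72  0.55  0.2   1.2  -0.    1.91]
shift units [-0.037  0.038 -0.924]
```

View pics/w7.png

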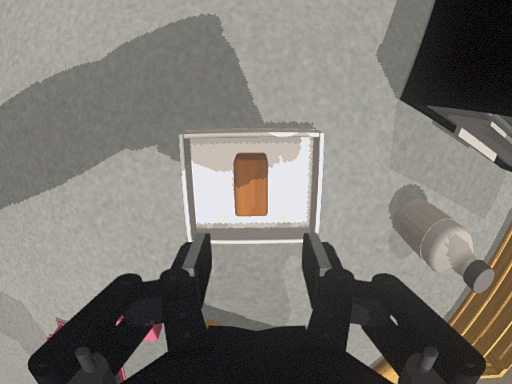

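Call:
carry_out --pt "0 0.2 -0.4 0.09 0.2" --pt "0 0.5 -0.8 0.18 0.2" --pt "0 0.8 -0.9 0.267 0.2" --pt "0 0.8 -0.9 0.267 0.2"

```text
clock: 8.35
eef_pos: [0.5066, 0.3371, 0.2372]
tool_rot: [1.0, -0.022, 0.002, -0.0]
ft_force: [0.7, 0.2, -0.4]
grip_width: 0.0513
```

Call:
carry_out --pt "0.03 0.3 0 0 0.2" --pt "0.07 0.7 0 0 0.2" --pt "0.1 1 0 0 0.2"

```text
clock: 8.65
eef_pos: [0.5095, 0.2378, 0.2331]
tool_rot: [1.0, -0.018, -0.002, 0.001]
ft_force: [0.8, 0.0, -0.6]
grip_width: 0.0513
```

Call:
carry_out --pt "0.03 0.3 0 0 0.2" --pt "0.07 0.7 0 0 0.2" --pt "0.1 1 0 0 0.2"

```text
clock: 8.95
eef_pos: [0.5157, 0.1375, 0.2333]
tool_rot: [1.0, -0.019, -0.002, 0.001]
ft_force: [0.0, -0.5, 0.1]
grip_width: 0.0517
```

Call:
carry_out --pt "0.03 0.3 0 0 0.2" --pt "0.07 0.7 0 0 0.2" --pt "0.1 1 0 0 0.2"

```text
clock: 9.25
eef_pos: [0.522, 0.0373, 0.2333]
tool_rot: [1.0, -0.019, -0.002, 0.0]
ft_force: [1.1, 0.2, 0.0]
grip_width: 0.051
```

Call:
carry_out --pt "0.03 0.3 0 0 0.2" --pt "0.07 0.7 0 0 0.2" --pt "0.1 1 0 0 0.2"

```text
clock: 9.55
eef_pos: [0.5283, -0.0628, 0.2333]
tool_rot: [1.0, -0.019, -0.002, -0.0]
ft_force: [0.9, -0.4, 0.2]
grip_width: 0.051
```

Call:
carry_out --pt "0.03 0.3 0 0 0.2" --pt "0.07 0.7 0 0 0.2" --pt "0.1 1 0 0 0.2" --pt "0.1 1 0 0 0.2"

```text
clock: 9.95
eef_pos: [0.5347, -0.1647, 0.233]
tool_rot: [1.0, -0.021, -0.002, -0.0]
ft_force: [0.5, 0.0, -0.4]
grip_width: 0.0514
```

```bash
python3 d.py .539 -.285 .2;  python3 -c "
from h import *
im,m=snap('wrist','w8.png')
im,m=snap('top','t8.png')
cv2.imwrite('pics/t8c.png',cv2.resize(im[135:235,50:350,::-1],None,fx=2.6,fy=2.6,interpolation=cv2.INTER_CUBIC))
"
```

```text
t 9.95 pos [ 0.5347 -0.1647  0.233 ] jaw -2.4 w 0.0514 F [ 0.5  0.  -0.4] q [-0.3   0.37  0.13  1.33 -0.    1.31]
shift units [0.094 1.2   0.33 ]
```

View pics/w8.png

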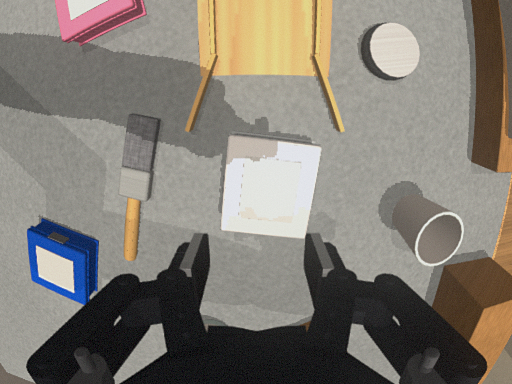

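View pics/t8c.png

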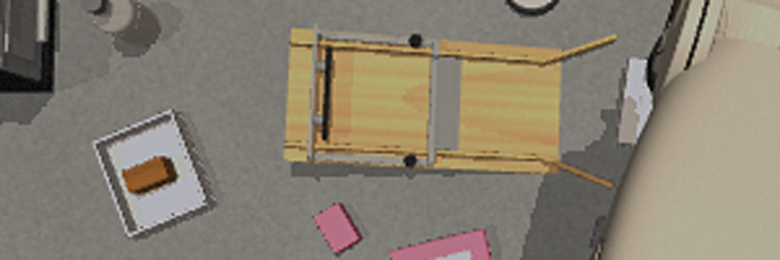

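Call:
carry_out --pt "0.03 0.4 0 0 0.2" --pt "0.07 0.8 0 0 0.2" --pt "0.08 1 0 0 0.2" --pt "0.08 1 0 0 0.2"

```text
clock: 10.45
eef_pos: [0.5394, -0.2628, 0.2341]
tool_rot: [1.0, -0.02, -0.001, -0.0]
ft_force: [-0.4, 0.5, -0.1]
grip_width: 0.0511
```

Call:
carry_out --pt "0 0.3 0.1 0 0.2" --pt "0 0.32 0.5 0 0.2" --pt "0 0.32 0.8 0 0.2" --pt "0 0.32 1 0 0.2" --pt "0 0.32 1 0 0.2"

```text
clock: 10.95
eef_pos: [0.5361, -0.2904, 0.1311]
tool_rot: [1.0, -0.018, -0.004, -0.002]
ft_force: [0.4, 1.3, -0.3]
grip_width: 0.0509
```

```bash
python3 d.py .538 -.295 .04;  python3 -c "
from h import *
im,m=snap('wrist','w9.png'); np.save('w9m.npy',m,allow_pickle=True)
t=imaging.camera_model('top'); print(onz(t,327,107,.085))
"
```

```text
t 10.95 pos [ 0.5361 -0.2904  0.1311] jaw -2.03 w 0.0509 F [ 0.4  1.3 -0.3] q [-0.5   0.54  0.12  1.16  0.    1.11]
shift units [0.027 0.05  0.911]
[ 0.74076209 -0.24348857  0.085     ]
```

View pics/w9.png

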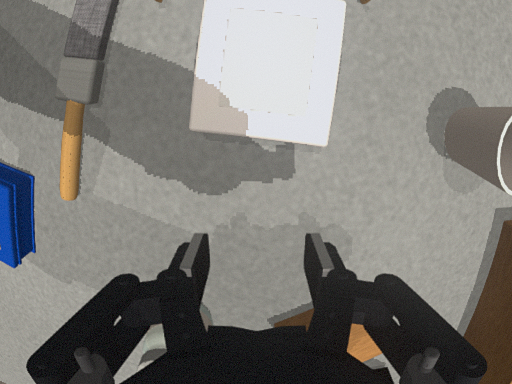

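Call:
carry_out --pt "0 0 0.4 0 0.2" --pt "0 0 0.7 0 0.2" --pt "0 0 0.88 0 0.2" --pt "0 0 0.93 0 0.2" --pt "0 0 0.93 0 0.2" --pt "0 0 0.93 0 0.2"

```text
clock: 11.6
eef_pos: [0.5399, -0.2944, 0.0444]
tool_rot: [1.0, -0.019, 0.002, 0.001]
ft_force: [-0.3, -0.1, -0.2]
grip_width: 0.0514
```

```bash
python3 d.py .538 -.25 .04
```

```text
t 11.6 pos [ 0.5399 -0.2944  0.0444] jaw -2.16 w 0.0514 F [-0.3 -0.1 -0.2] q [-0.5   0.62  0.01  0.96  0.    1.11]
shift units [-0.035 -0.443  0.043]
```

Call:
carry_out --pt "0 -0.1 0.03 0 0.2" --pt "0 -0.2 0.04 0 0.2" --pt "0 -0.25 0.04 0 0.2" --pt "0 -0.3 0.04 0 0.2" --pt "0 -0.35 0.04 0 0.2" --pt "0 -0.4 0.04 0 0.2" --pt "0 -0.45 0.04 0 0.2" --pt "0 -0.5 0.04 0 0.2" --pt "0 -0.55 0.04 0 0.2" --pt "0 -0.6 0.04 0 0.2"

```text
clock: 12.6
eef_pos: [0.5409, -0.234, 0.0385]
tool_rot: [1.0, -0.019, 0.0, 0.0]
ft_force: [0.8, -1.9, -0.8]
grip_width: 0.0512
```

```bash
python3 d.py .538 -.194 .04;  python3 -c "
from h import *
im,m=snap('wrist','w10.png')
im,m=snap('side','s10.png'); cv2.imwrite('pics/s10c.png',cv2.resize(im[130:290,180:340,::-1],None,fx=3.5,fy=3.5,interpolation=cv2.INTER_CUBIC))
"
```

```text
t 12.6 pos [ 0.5409 -0.234   0.0385] jaw -2.21 w 0.0512 F [ 0.8 -1.9 -0.8] q [-0.41  0.59 -0.07  0.91 -0.    1.2 ]
shift units [-0.044 -0.399 -0.015]
```

View pics/w10.png

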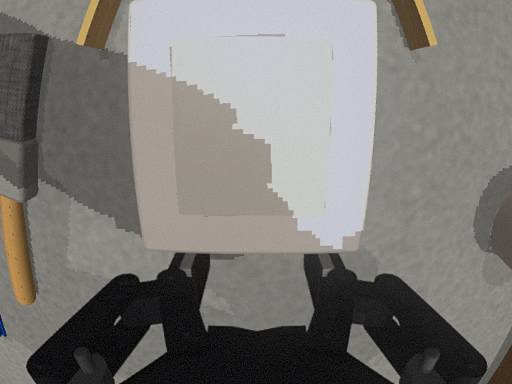

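View pics/s10c.png

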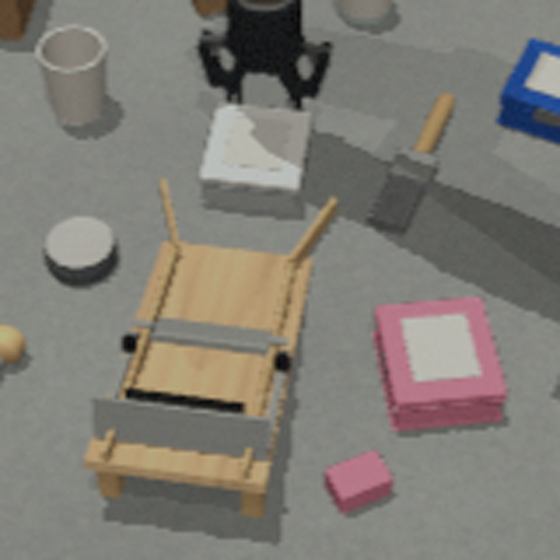

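Call:
carry_out --pt "0 -0.05 0 0 0.2" --pt "0 -0.1 0 0 0.2" --pt "0 -0.16 0 0 0.2" --pt "0 -0.22 0 0 0.2" --pt "0 -0.28 0 0 0.2" --pt "0 -0.34 0 0 0.2" --pt "0 -0.4 0 0 0.2" --pt "0 -0.46 0 0 0.2" --pt "0 -0.51 0 0 0.2" --pt "0 -0.56 0 0 0.2" --pt "0 -0.6 0 0 0.2"

```text
clock: 13.8
eef_pos: [0.5429, -0.174, 0.0383]
tool_rot: [1.0, -0.019, -0.0, 0.0]
ft_force: [-0.4, -3.2, -0.2]
grip_width: 0.0516
```

```bash
python3 d.py .5446 -.134 .04;  python3 -c "
from h import *
im,m=snap('wrist','w11.png')
im,m=snap('side','s11.png'); cv2.imwrite('pics/s11c.png',cv2.resize(im[130:290,180:340,::-1],None,fx=3.5,fy=3.5,interpolation=cv2.INTER_CUBIC))
"
```

```text
t 13.8 pos [ 0.5429 -0.174   0.0383] jaw -2.2 w 0.0516 F [-0.4 -3.2 -0.2] q [-0.31  0.56 -0.12  0.89 -0.    1.3 ]
shift units [ 0.002 -0.4   -0.018]
```

View pics/w11.png

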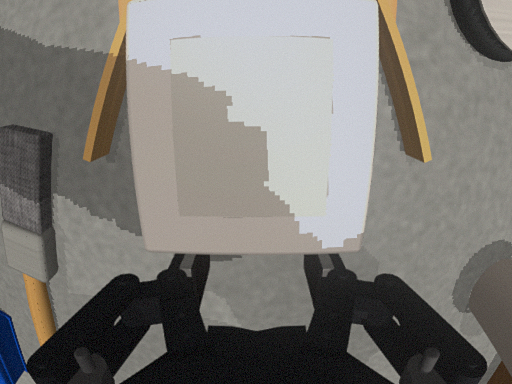

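View pics/s11c.png

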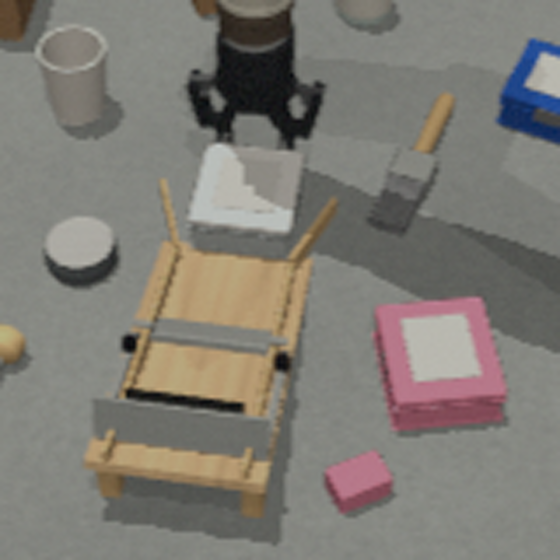

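Call:
carry_out --pt "0 -0.04 0 0 0.2" --pt "0 -0.08 0 0 0.2" --pt "0 -0.13 0 0 0.2" --pt "0 -0.18 0 0 0.2" --pt "0 -0.23 0 0 0.2" --pt "0 -0.28 0 0 0.2" --pt "0 -0.33 0 0 0.2" --pt "0 -0.38 0 0 0.2" --pt "0 -0.43 0 0 0.2" --pt "0 -0.48 0 0 0.2" --pt "0 -0.52 0 0 0.2" --pt "0 -0.55 0 0 0.2"

```text
clock: 15.1
eef_pos: [0.545, -0.1188, 0.0383]
tool_rot: [1.0, -0.019, -0.0, 0.0]
ft_force: [-0.3, -3.0, -0.9]
grip_width: 0.0514
```

```bash
python3 d.py .546 -.094 .04;  python3 -c "
from h import *
im,m=snap('wrist','w12.png')
"
```

```text
t 15.1 pos [ 0.545  -0.1188  0.0383] jaw -2.18 w 0.0514 F [-0.3 -3.  -0.9] q [-0.21  0.54 -0.16  0.87 -0.    1.39]
shift units [ 0.001 -0.248 -0.017]
```

View pics/w12.png

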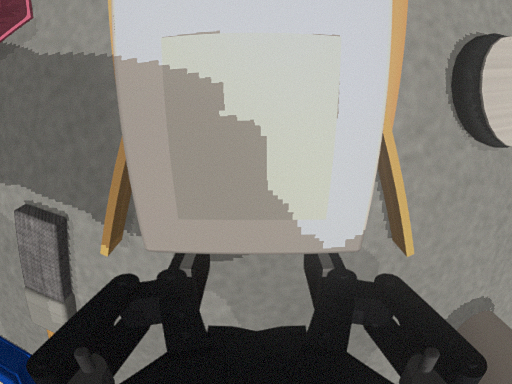

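Call:
carry_out --pt "0 -0.04 0 0 0.2" --pt "0 -0.08 0 0 0.2" --pt "0 -0.13 0 0 0.2" --pt "0 -0.18 0 0 0.2" --pt "0 -0.23 0 0 0.2" --pt "0 -0.28 0 0 0.2" --pt "0 -0.33 0 0 0.2" --pt "0 -0.38 -0.01 0 0.2" --pt "0 -0.43 -0.02 0 0.2" --pt "0 -0.47 -0.03 0 0.2" --pt "0 -0.5 -0.03 0 0.2"

```text
clock: 16.25
eef_pos: [0.5472, -0.0698, 0.0418]
tool_rot: [1.0, -0.019, 0.0, 0.001]
ft_force: [-0.7, -7.8, 3.3]
grip_width: 0.0514
```

Call:
carry_out --pt "0 -0.03 -0.01 0 0.2" --pt "0 -0.06 -0.015 0 0.2" --pt "0 -0.1 -0.025 0 0.2" --pt "0 -0.14 -0.035 0 0.2" --pt "0 -0.18 -0.045 0 0.2" --pt "0 -0.22 -0.055 0 0.2" --pt "0 -0.26 -0.065 0 0.2" --pt "0 -0.3 -0.075 0 0.2"

```text
clock: 17.05
eef_pos: [0.5482, -0.0395, 0.0491]
tool_rot: [1.0, -0.019, 0.0, 0.0]
ft_force: [-0.3, -3.9, -0.2]
grip_width: 0.0514
```

```bash
python3 d.py .546 -.094 .04;  python3 -c "
from h import *
im,m=snap('wrist','w13.png')
im,m=snap('side','s13.png'); cv2.imwrite('pics/s13c.png',cv2.resize(im[130:290,180:340,::-1],None,fx=3.5,fy=3.5,interpolation=cv2.INTER_CUBIC))
"
```

```text
t 17.05 pos [ 0.5482 -0.0395  0.0491] jaw -2.23 w 0.0514 F [-0.3 -3.9 -0.2] q [-0.07  0.51 -0.17  0.88 -0.    1.54]
shift units [-0.001  0.545  0.091]
```

View pics/w13.png

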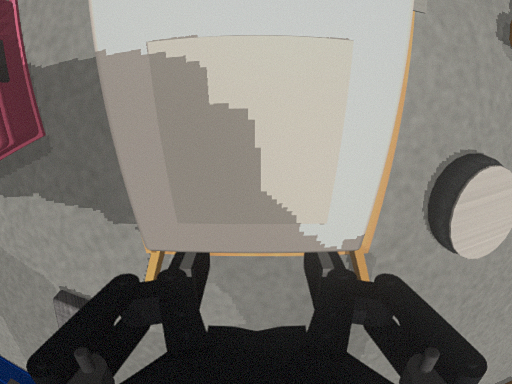

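View pics/s13c.png

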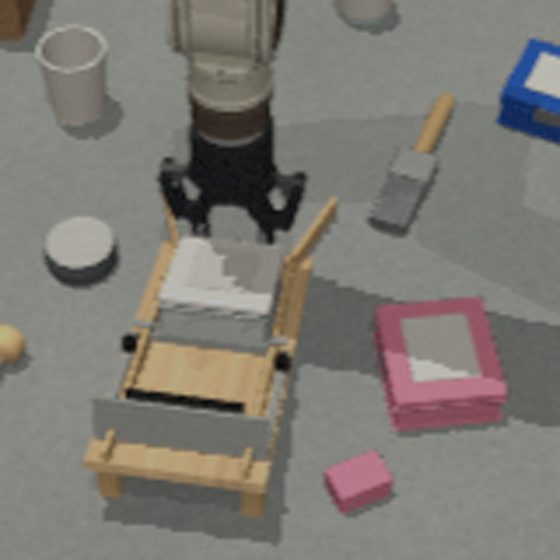

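Call:
carry_out --pt "0 -0.03 -0.007 0 0.2" --pt "0 -0.07 -0.017 0 0.2" --pt "0 -0.11 -0.027 0 0.2" --pt "0 -0.15 -0.037 0 0.2" --pt "0 -0.19 -0.047 0 0.2" --pt "0 -0.23 -0.056 0 0.2" --pt "0 -0.27 -0.066 0 0.2" --pt "0 -0.3 -0.074 0 0.2"

```text
clock: 17.95
eef_pos: [0.5492, -0.0096, 0.0563]
tool_rot: [1.0, -0.019, 0.0, 0.0]
ft_force: [-0.3, -5.3, 0.2]
grip_width: 0.0514
```

Call:
carry_out --pt "0 -0.03 -0.007 0 0.2" --pt "0 -0.07 -0.017 0 0.2" --pt "0 -0.11 -0.027 0 0.2" --pt "0 -0.15 -0.037 0 0.2" --pt "0 -0.19 -0.047 0 0.2" --pt "0 -0.23 -0.056 0 0.2" --pt "0 -0.27 -0.066 0 0.2" --pt "0 -0.3 -0.074 0 0.2"

```text
clock: 18.75
eef_pos: [0.5509, 0.0189, 0.0645]
tool_rot: [1.0, -0.02, 0.001, 0.002]
ft_force: [-0.4, -10.4, 4.4]
grip_width: 0.0514
```

```bash
python3 d.py .552 .04 .08;  python3 -c "
from h import *
im,m=snap('wrist','w14.png')
im,m=snap('side','s14.png'); cv2.imwrite('pics/s14c.png',cv2.resize(im[130:290,180:340,::-1],None,fx=3.5,fy=3.5,interpolation=cv2.INTER_CUBIC))
"
```

```text
t 18.75 pos [0.5509 0.0189 0.0645] jaw -2.28 w 0.0514 F [ -0.4 -10.4   4.4] q [ 0.04  0.49 -0.15  0.92 -0.    1.65]
shift units [ 0.003 -0.211 -0.156]
```

View pics/w14.png

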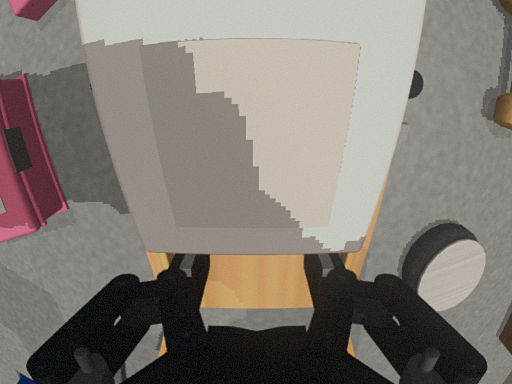

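View pics/s14c.png

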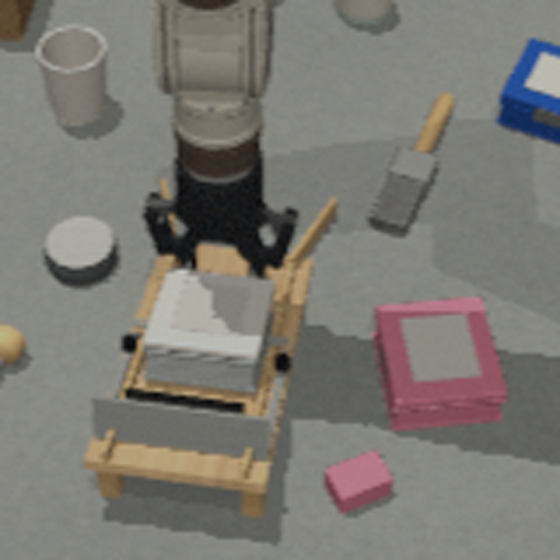

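Call:
carry_out --pt "0 -0.03 -0.007 0 0.2" --pt "0 -0.06 -0.015 0 0.2" --pt "0 -0.09 -0.022 0 0.2" --pt "0 -0.12 -0.03 0 0.2" --pt "0 -0.15 -0.037 0 0.2" --pt "0 -0.18 -0.044 0 0.2" --pt "0 -0.2 -0.05 0 0.2"

```text
clock: 19.55
eef_pos: [0.5509, 0.0409, 0.0684]
tool_rot: [1.0, -0.019, -0.0, 0.0]
ft_force: [0.1, -2.1, -0.9]
grip_width: 0.0515
```

Call:
carry_out --pt "0 -0.03 -0.007 0 0.2" --pt "0 -0.06 -0.015 0 0.2" --pt "0 -0.09 -0.022 0 0.2" --pt "0 -0.12 -0.03 0 0.2" --pt "0 -0.14 -0.035 0 0.2" --pt "0 -0.15 -0.037 0 0.2"

```text
clock: 20.15
eef_pos: [0.5518, 0.0559, 0.0724]
tool_rot: [1.0, -0.019, 0.0, 0.0]
ft_force: [-0.8, -2.2, -1.1]
grip_width: 0.0511
```

```bash
python3 d.py .552 .068 .08;  python3 -c "
from h import *
im,m=snap('wrist','w15.png')
im,m=snap('side','s15.png'); cv2.imwrite('pics/s15c.png',cv2.resize(im[180:280,190:310,::-1],None,fx=5,fy=5,interpolation=cv2.INTER_CUBIC))
"
```

```text
t 20.15 pos [0.5518 0.0559 0.0724] jaw -2.18 w 0.0511 F [-0.8 -2.2 -1.1] q [ 0.1   0.49 -0.14  0.94 -0.    1.71]
shift units [-0.003 -0.121 -0.076]
```

View pics/w15.png

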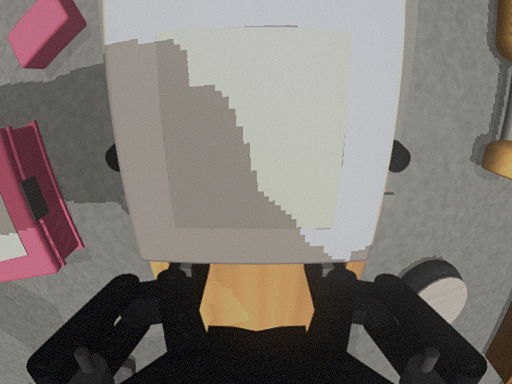

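View pics/s15c.png

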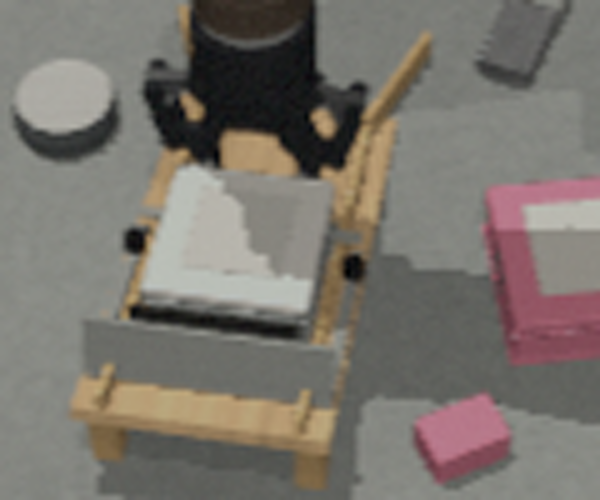

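Call:
carry_out --pt "0 -0.02 -0.005 0 0.2" --pt "0 -0.04 -0.01 0 0.2" --pt "0 -0.06 -0.015 0 0.2" --pt "0 -0.08 -0.02 0 0.2" --pt "0 -0.08 -0.02 0 0.2"

```text
clock: 20.75
eef_pos: [0.5521, 0.0641, 0.0744]
tool_rot: [1.0, -0.019, 0.0, -0.0]
ft_force: [-0.3, -2.3, -0.3]
grip_width: 0.0512
```

Call:
carry_out --pt "0 -0.01 -0.003 0 0.2" --pt "0 -0.02 -0.005 0 0.2" --pt "0 -0.02 -0.005 0 0.2"

```text
clock: 21.05
eef_pos: [0.5521, 0.0658, 0.0748]
tool_rot: [1.0, -0.019, -0.0, -0.0]
ft_force: [-0.3, -2.7, -1.6]
grip_width: 0.0511
```

Call:
carry_out --pt "0 -0.01 -0.003 0 0.2" --pt "0 -0.02 -0.005 0 0.2" --pt "0 -0.02 -0.005 0 0.2"

```text
clock: 21.35
eef_pos: [0.5522, 0.0678, 0.0753]
tool_rot: [1.0, -0.019, 0.0, -0.0]
ft_force: [-0.7, -3.5, -2.2]
grip_width: 0.0513
```

```bash
python3 d.py .552 .068 .08;  python3 -c "
from h import *
im,m=snap('wrist','w16.png')
im,m=snap('side','s16.png'); cv2.imwrite('pics/s16c.png',cv2.resize(im[180:280,190:310,::-1],None,fx=5,fy=5,interpolation=cv2.INTER_CUBIC))
"
```

```text
t 21.35 pos [0.5522 0.0678 0.0753] jaw -2.19 w 0.0513 F [-0.7 -3.5 -2.2] q [ 0.12  0.49 -0.13  0.95  0.    1.73]
shift units [-0.002 -0.002 -0.047]
```

View pics/w16.png

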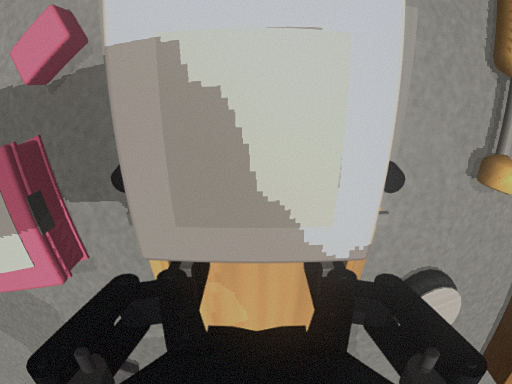

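View pics/s16c.png

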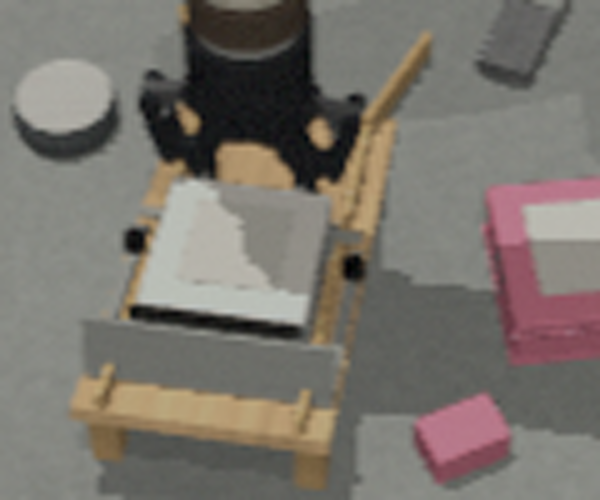

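Call:
carry_out --pt "0 -0.01 0 0 0.2" --pt "0 -0.02 0 0 0.2" --pt "0 -0.02 0 0 0.2"

```text
clock: 21.75
eef_pos: [0.5524, 0.0696, 0.0755]
tool_rot: [1.0, -0.019, 0.0, 0.0]
ft_force: [-0.8, -4.1, 0.4]
grip_width: 0.0513
```

Call:
carry_out --pt "0 -0.01 0 0 0.2" --pt "0 -0.02 0 0 0.2" --pt "0 -0.02 0 0 0.2"

```text
clock: 22.05
eef_pos: [0.5526, 0.072, 0.0754]
tool_rot: [1.0, -0.019, 0.0, -0.0]
ft_force: [-0.1, -2.9, 0.7]
grip_width: 0.0509
```

```bash
python3 d.py .552 .068 .08;  python3 -c "
from h import *
im,m=snap('wrist','w17.png')
im,m=snap('side','s17.png'); cv2.imwrite('pics/s17c.png',cv2.resize(im[180:280,190:310,::-1],None,fx=5,fy=5,interpolation=cv2.INTER_CUBIC))
"
```

```text
t 22.05 pos [0.5526 0.072  0.0754] jaw -2.18 w 0.0509 F [-0.1 -2.9  0.7] q [ 0.13  0.49 -0.12  0.95  0.    1.74]
shift units [-0.004  0.04  -0.046]
```

View pics/w17.png

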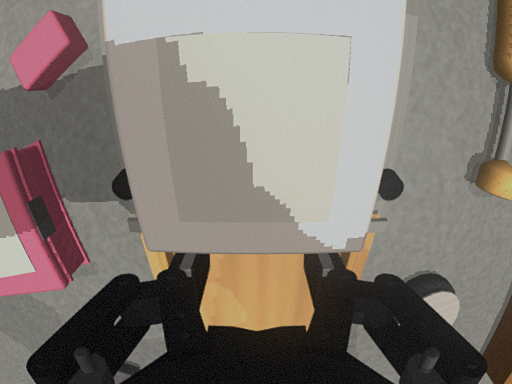

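View pics/s17c.png

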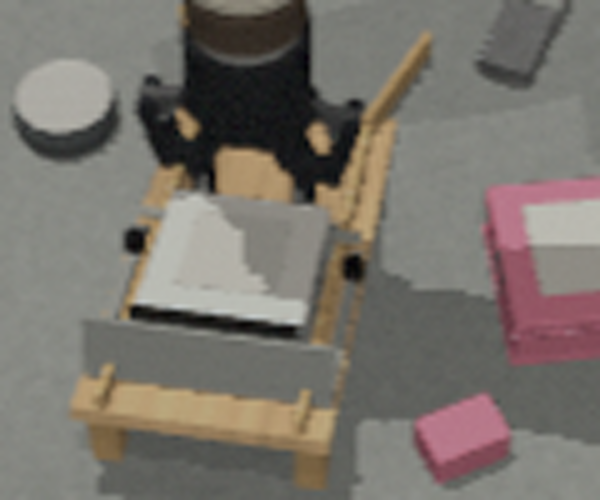

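Call:
carry_out --pt "0 0.01 0 0 0.2" --pt "0 0.03 0 0 0.2" --pt "0 0.06 0 0 0.2" --pt "0 0.1 -0.02 0 0.2" --pt "0 0.2 -0.05 0 0.2" --pt "0 0.3 -0.1 0 0.2" --pt "0 0.3 -0.1 0 0.2"

```text
clock: 22.85
eef_pos: [0.5518, 0.0401, 0.0864]
tool_rot: [1.0, -0.02, 0.001, 0.0]
ft_force: [0.1, 0.8, 0.1]
grip_width: 0.0513
```

```bash
python3 d.py .552 .068 .08;  python3 -c "
from h import *
im,m=snap('wrist','w18.png'); np.save('w18m.npy',m,allow_pickle=True)
im,m=snap('side','s18.png'); cv2.imwrite('pics/s18c.png',cv2.resize(im[180:280,190:310,::-1],None,fx=5,fy=5,interpolation=cv2.INTER_CUBIC))
"
```

```text
t 22.85 pos [0.5518 0.0401 0.0864] jaw -2.32 w 0.0513 F [0.1 0.8 0.1] q [ 0.07  0.47 -0.13  0.97 -0.    1.68]
shift units [-0.009 -0.279  0.064]
```

View pics/w18.png

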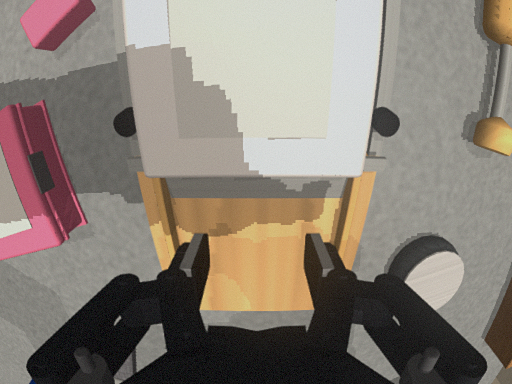

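View pics/s18c.png

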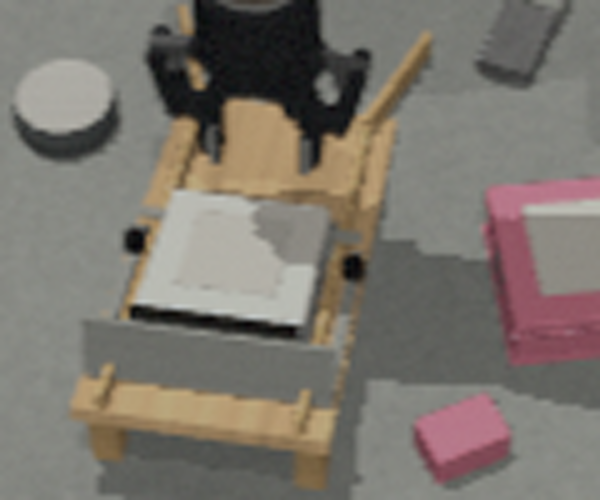

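Call:
carry_out --pt "0 0.1 -0.3 0 0.2" --pt "0 0.1 -0.7 0 0.2" --pt "0 0.1 -1 0 0.2" --pt "0 0.1 -1 0 0.2"

```text
clock: 23.35
eef_pos: [0.5539, 0.032, 0.1904]
tool_rot: [1.0, -0.019, 0.005, -0.001]
ft_force: [-0.2, -0.2, 0.5]
grip_width: 0.0512
```

Call:
carry_out --pt "-0.2 0.3 0 0 0.2" --pt "-0.5 0.6 0 0 0.2" --pt "-0.9 0.6 0 0 0.2" --pt "-1 0.6 0 0 0.2" --pt "-1 0.6 0 0 0.2"

```text
clock: 23.85
eef_pos: [0.4469, -0.0244, 0.1848]
tool_rot: [1.0, -0.019, -0.001, -0.0]
ft_force: [-0.2, -0.2, 0.3]
grip_width: 0.0512
```

Call:
carry_out --pt "-0.3 -0.2 0 0 0.2" --pt "-0.7 -0.4 0 0 0.2" --pt "-1 -0.4 0 0 0.2" --pt "-1 -0.4 0 0 0.2" --pt "-1 -0.4 0 0 0.2"

```text
clock: 24.35
eef_pos: [0.3517, 0.0199, 0.1857]
tool_rot: [1.0, -0.019, 0.001, -0.0]
ft_force: [0.0, 0.4, 0.6]
grip_width: 0.0512
```

```bash
python3 d.py .552 .068 .08
python3 - <<'E'
from h import *
p=np.load('fit.npz')['p']; a=.24; c,s=np.cos(p[2]),np.sin(p[2])
n=np.array([-np.sin(a)*c,-np.sin(a)*s,np.cos(a)])
m=np.load('w18m.npy',allow_pickle=True).item()
for u,v,h in [(145,173,.044),(360,177,.044)]:
    d=ray(m,u,v,True);o=np.array([p[0],p[1],0])+n*h
    X=m['eye']+d*(n@(o-m['eye']))/(n@d); e=X-o; lx=c*e[0]+s*e[1]
    print(np.round([np.hypot(lx,e[2])*1000,(-s*e[0]+c*e[1])*1000],1))
im,m=snap('top','t19.png')
# predicted berth-box corners overlay
big=cv2.resize(im[135:235,70:270,::-1],None,fx=4,fy=4,interpolation=cv2.INTER_CUBIC)
cv2.imwrite('pics/t19c.png',big)
q=[]
for S_ in (157,267):
  for y in (-50,50):
    lx=S_/1000*np.cos(a)-.044*np.sin(a); z=S_/1000*np.sin(a)+.044*np.cos(a)
    q.append([p[0]+c*lx-s*y/1000,p[1]+s*lx+c*y/1000,z])
print(((proj(m,q)-[70,135]+.5)*4-.5).round(0), 'top crop pred')
im2,m2=snap('side','s19.png'); cv2.imwrite('pics/s19c.png',cv2.resize(im2[180:280,190:310,::-1],None,fx=5,fy=5,interpolation=cv2.INTER_CUBIC))
print(((proj(m2,q)-[190,180]+.5)*5-.5).round(0), 'side crop pred')
snap('wrist','w19.png')
E
```

```text
t 24.35 pos [0.3517 0.0199 0.1857] jaw -2.12 w 0.0512 F [0.  0.4 0.6] q [ 0.06 -0.   -0.47  1.1   0.    1.66]
shift units [ 1.981 -0.555  1.063]
[164.   48.5]
[161.8 -47.5]
[[589.  82.]
 [584. 220.]
 [435.  71.]
 [428. 212.]] top crop pred
[[172. 181.]
 [331. 200.]
 [132. 296.]
 [303. 318.]] side crop pred
```

View pics/t19c.png

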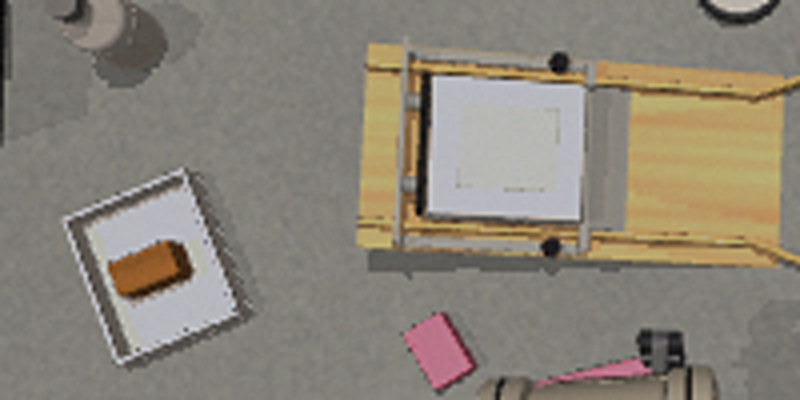

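View pics/s19c.png

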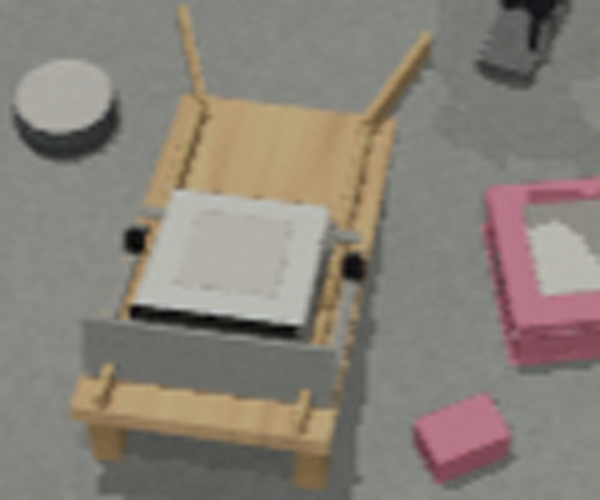

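View pics/w19.png

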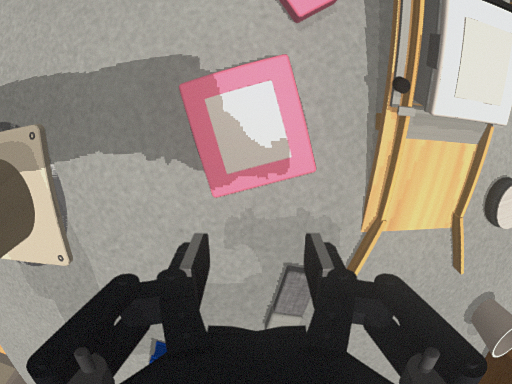

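```bash
python3 -c "
from workcell import order
print(order.job_done())"
```

```text
the job is handed in; nothing more can be done
None
```

The job is done and handed in at about 24.6 s on the robot's clock. No verdict was reported.

- **Cedar block:** I lifted it out of the berth and set it in the white tray. The wrist and top pictures show it lying flat inside.
- **Storage box:** I pushed it up between the guides with two fingers, slowly. The highest push I read was about 10–11 N, while it went over the lip; forces were only read at the end of each call. At the lip the trailing edge visibly dropped. I then backed off and the box stayed where it was.
- **Last checks:** The top and side pictures put the trailing edge about 2 mm uphill of the lip face, and the box is at the slope's tilt. The arm was clear, with no contact force. The things in view looked undisturbed; I did not measure their positions.
- **Disagreements:**
  - The last wrist picture put the trailing edge 5–7 mm past the lip face, against about 2 mm from the top camera. The berth only allows 3.5 mm before the buffer.
  - The side camera showed the whole box about 2 pixels lower than predicted. That shift was the same at both ends and of the same size as before the push, so I took it as calibration error.

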